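# Test the RCD power box

### The job

Give the power box with the test button its routine trip test: press its round test button all the way in so that its lever drops, then lift that lever back up until it stays up. Finish by swinging the clear splash cover fully shut over it; leave the lever of the plain switch box and the food around alone.

Things in the scene. Friction and masses are not known exactly. Their poses are not given: they have to be found in the camera images.
- rcd: Power box to test: fixed grey desk-shaped housing, 150 wide (y), 120 deep (x). Origin: centre of its underside; x to its rear (higher) side, z up. Control face slopes 30 deg: height 74.6 + 0.577 x mm (40 in front, 109 behind); the plate on it rises 2 mm. Test button on its right half (y = -37), lever on its left (y = 33), clear hinged cover.
- rcd_button_top (a point): Centre of the top of the round test button, 18 mm across, 18 mm off the face, in a 26 mm collar. Site z points out of the face, x up the slope. At rest at x = -11, y = -37, z = 89 mm in the box's frame. It goes in square to the slope (a push straight down works too, staying on the button).
- rcd_button (a joint): Travel of the test button: 0 out, 0.006 m fully in; it springs back. It needs about 3 N; at about 3 to 4 mm of travel it trips the lever, which then falls by itself.
- rcd_lever_grip (a point): Middle of the T-lever's crossbar, a 12 mm round bar with ball ends, 26 mm long (box's y). Pivot 44 mm away, parallel to box's y, at x = 7, z = 74 mm in the box's frame. Up: points up, 5 deg to the rear, bar 118 mm high. Dropped: points forward, 70 deg from vertical, bar at x = -34, z = 89, 30 mm over the face. 40 mm free beside it. Pinch its sides and carry it along its arc; it pivots in the pads.
- rcd_lever (a joint): Angle of the power box's lever: 0 standing up (on), 1.31 rad fully dropped towards the front (tripped). Over-centre: it goes to the nearer end by itself: from above 0.35 it falls to 1.31, from below 0.35 it snaps up to 0. Lifting it takes under 1.5 N at the grip.
- rcd_cover_tab (a point): Centre of the grey tab on the clear cover's free edge: 40 wide (box's y), 8 thick, tip 11 mm beyond this point, cover's wall 13 mm before it; 135 mm from the hinge line. Open, the cover leans back 15 deg, this point at x = 92, z = 240 mm in the box's frame. The cover is a hood 138 wide, 122 long, 44 deep; open, its hollow faces the robot and behind the tab its top falls slightly to the rear.
- rcd_cover_hinge (a point): Middle of the cover's hinge line (parallel to the box's y) along the upper rear edge of the sloping face, about x = 53, z = 111 mm in the box's frame.
- rcd_cover (a joint): Angle of the splash cover: 0 shut, 2.36 rad fully open (rests there on its stop). It is upright at about 2.09; once pulled forward past that (below about 1.9) it falls shut by itself, slowed by a damper, in a second or two.
- plain: Plain switch box, to be left alone: same fixed desk shape, 100 wide, a lever of the same kind in its middle but no button and no cover. Origin: centre of its underside; x to its rear. May stand left or right of the power box.
- plain_lever (a joint): Angle of the plain switch box's lever: 0 standing up (as it must stay), 1.31 dropped.
- jar_center (a point): Middle of a small jam jar, 60 mm across, 70 mm high (bystander).
- bun_center (a point): Middle of a small round bun, 66 mm across, 42 mm high (bystander).
- muffin_center (a point): Middle of a chocolate muffin in a paper case, 80 mm across, 59 mm high (bystander).
There are look-alikes about, which are no part of the job. What is shaped like the rcd but blue or yellow is not meant.

How it is judged:
On the way, in this order (a step that is already met when the one before it is completed fails the run):
1. the test button is pressed in before the lever has dropped (value of joint rcd_button above 0.0025 m and value of joint rcd_lever below 1 rad).
2. the lever has dropped fully (value of joint rcd_lever above 1.2 rad), for 0.05 s.
3. the lever is lifted back up, with the test button out (value of joint rcd_lever below 0.08 rad and value of joint rcd_button below 0.001 m), for 0.2 s.
At the end, for the whole second after the job is handed in: The power box's lever stands up again (within 0.08 rad of its upper stop), its test button is out (within 1 mm), the clear cover is shut (within 0.05 rad) and at rest, and the plain switch box's lever is still up (within 0.1 rad) (all of step 3 and value of joint rcd_cover below 0.05 rad and velocity of joint rcd_cover below 0.05 rad/s and value of joint plain_lever below 0.1 rad); the robot touches nothing.
It fails at once if the plain switch box's lever is moved (value of joint plain_lever above 0.25 rad).
It fails at once if the jar, bun or muffin is pushed more than 3 cm or knocked over (distance of any of jar_center, bun_center, muffin_center from where it was at the start of the episode above 0.03 m or angle between any of jar_center, bun_center, muffin_center's own z axis and vertical above 0.5 rad).
It also fails if it takes over 51 s, if anything falls off the work surface, if the arm or the gripper's body presses on something with over 40 N, if the wrist force passes 120 N, or if a joint passes its speed limit or range.

### The arm

A 6-joint arm with a two-finger parallel gripper is mounted at the origin on a cart in front of the work surface, level with it; the furniture and walls round the work are solid. World frame = base frame: x ahead of the robot, y to its left, z up, the work surface at z = 0. Lengths are in m, angles in rad, forces in N, time in s.
With the tool pointing down it reaches from about 0.35 to 0.975 m from the base axis. Payload 4.9 kg.
Tool frame: the origin (TCP) lies on the front face of the gripper's body, between the roots of the fingers; the fingertips stand ctrl.finger_overhang ahead of it and the grasp point (between the pads) lies 54 mm ahead of it (ctrl.finger_overhang is the distance from the TCP to the fingertips, in m); z points along the fingers, y is the line along which they close (so a half turn about z gives the same grasp; the last joint's range is limited). The gripper opens to 85 mm and grips with 20 to 120 N. Pads are 22 mm wide; open, the fingers measure 114 mm over their backs; the gripper's body (76 mm by 85 mm) begins 54 mm behind the grasp point. The pads swing forward as they close: fully open they stand 13 mm farther back than shut.
Start: joints at [1.084, 0.053, 1.613, -0, 1.476, -0.119], TCP at [0.225, 0.583, 0.304] pointing down, gripper open.
Joint ranges: [-3.01, 3.01], [-1.01, 2.22], [0.06, 2.58], [-1.02, 4.17], [0.09, 2.62], [-3.14, 3.14]. Speed limits (rad/s): [2.57, 2.57, 3.14, 3.14, 3.14, 3.14].

### API

Orientations are given as a rotation vector (axis times angle).
In Python, from station import ctrl, vision gives the robot as it stands. The module is installed in compiled form; this text tells all that it offers.
- The arm moves only by the tool drive_tool, never from a script. Its argument "rows" is a list of rows, each a list of 2 entries, a list of its own where there are three numbers: the shift along the tool's x, y, z in m, then the turn about the tool's z in rad. A call has 1 to 10 rows; each row shifts and turns the commanded pose from where the row before left it, along the tool's axes as they then stand; what a row does not reach is not made up. A row lasts 1/10 s, in which the tool goes at most 50 mm and 8.59 degrees, less where a joint would pass 70% of its speed; a pose out of reach is approached as far as the arm can. A call with a gripper value outside its range is refused whole. "jaw" is the closure, from 0 (fully open) to 1 (shut), set as the call begins (left out, the last holds). The fingers move at their own pace and stop on an object; "grip_force" is the grip in N (left out, the last holds). Time passes only in rows, so rows that do not move let the fingers close. It gives the time, the measured TCP pose, the force, the opening and the grip force at its end, in the units of the state.
- ctrl.get_obs(): the state, without advancing time (a new reading comes with each control period).
- vision.get_image(name): name is "scene" or "top"; returns a dict with "image" (400x640x3 uint8, blue, green, red), "vertical_fov" (degrees; the focal length in pixels is half the picture's height over the tangent of half this angle, whatever the lens; pixels are square), "cx", "cy" (the principal point, pixels), "R" (3x3) and "t" (3): a world point X has camera coordinates R X + t. Camera axes: x right, y down, z forward; pixel columns grow to the right and rows downward; lengths in m; the calibration is good to about 2 mm. A picture is of the moment at which its call begins. There is no depth.
- ctrl.finish_job(): hands the job in; it is judged then, once.
The state is a dict: "t": time; "q": joint angles; "dq": joint speeds; "effort": joint torques, N m; "tool_pos": TCP position; "tool_rot": TCP orientation; "contact_force": force on the tool from outside, world axes, zero at the start; "wrist_torque": the same for the moment, N m; "opening": finger opening in m; "grip_force": force on a finger pad.
Only numpy, scipy, OpenCV 4.12 (cv2) and the standard library are available. Lean on these libraries where they do the work, as an engineer would, in place of code of your own. Each camera call takes 0.05 s, during which the arm holds its last target. There are 200 camera calls.

## Working session

There is one attempt and no reset: what is moved stays moved. The work goes in short steps, Python scripts to look and compute and a tool call to move; the robot and the scene stay as the last step left them, time stands still between calls to the robot, and variables do not carry over. Pictures are saved under pics/ and viewed, at most 10 in all, crops included, and the job is handed in when it is done.

Besides the shell and the picture viewer there is one more tool, called after "Emit:" as a command line: name --argument value ..., lists and objects as JSON in quotes. drive_tool: Moves the arm, as the interface text tells. Its arguments: {"type":"object","properties":{"rows":{"type":"array","items":{"type":"array"}},"jaw":{"type":"number"},"grip_force":{"type":"number"}},"required":["rows"]}

```bash
mkdir -p pics
cat > h.py <<'E'
import numpy as np, cv2
from station import ctrl, vision
def cam(n):
    d=vision.get_image(n); d['f']=d['image'].shape[0]/2/np.tan(np.radians(d['vertical_fov'])/2); d['R']=np.array(d['R']); d['t']=np.array(d['t']); return d
def ray(d,u,v):
    r=d['R'].T@np.array([(u-d['cx'])/d['f'],(v-d['cy'])/d['f'],1]); return -d['R'].T@d['t'],r/np.linalg.norm(r)
def onz(d,u,v,z):
    c,r=ray(d,u,v); return c+r*(z-c[2])/r[2]
def proj(d,X):
    c=d['R']@np.array(X)+d['t']; return d['f']*c[0]/c[2]+d['cx'],d['f']*c[1]/c[2]+d['cy']
def tri(d1,p1,d2,p2):
    c1,r1=ray(d1,*p1);c2,r2=ray(d2,*p2)
    s=np.linalg.lstsq(np.c_[r1,-r2],c2-c1,rcond=None)[0]
    a=c1+s[0]*r1;b=c2+s[1]*r2
    return (a+b)/2,np.linalg.norm(a-b)
E
python3 - <<'E'
from h import *
import pickle
for n in('scene','top'):
    d=cam(n); cv2.imwrite(f'pics/{n}0.png',d['image']); pickle.dump(d,open(n+'.pkl','wb'))
    print(n,-d['R'].T@d['t'],d['R'][2],d['f'])
print(ctrl.get_obs(),ctrl.finger_overhang)
E
```

```text
scene [-0.03910077 -0.75069288  1.28831946] [ 0.3687517   0.52343016 -0.7681426 ] 472.7873815080722
top [0.34876076 0.0685497  1.70031222] [ 0.11052251  0.00888442 -0.99383391] 458.00765466619464
{'t': 0.1, 'q': array([ 1.08397648e+00,  5.33380932e-02,  1.61418062e+00,  1.24476024e-05,
        1.47598367e+00, -1.18998433e-01]), 'dq': array([-9.57496008e-04, -2.92607200e-03, -2.73832607e-03, -9.77203907e-05,
        7.96675979e-04, -2.09061930e-03]), 'effort': array([ 4.33421146e-04, -3.94904995e+01, -3.71362782e+01, -1.48501226e-04,
        3.90341738e-03, -1.83530801e-05]), 'tool_pos': array([0.22453259, 0.58281286, 0.30274223]), 'tool_rot': array([-5.74416268e-01, -3.08803965e+00,  2.85689127e-03]), 'contact_force': array([ 0.16136944,  0.78930443, -0.27366997]), 'wrist_torque': array([-0.00193477, -0.00993522, -0.02125552]), 'grip_force': 0.0, 'opening': 0.08519374336409134} 0.0726
```

View pics/scene0.png

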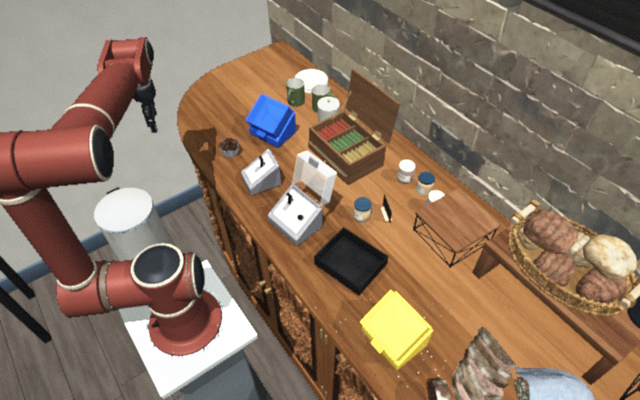

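View pics/top0.png

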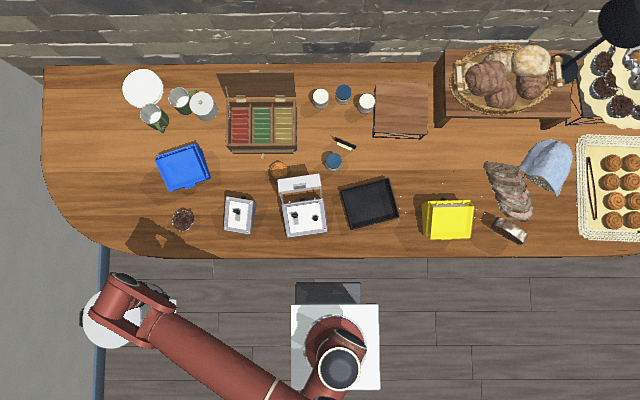

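The scene view shows the rcd at about (297,213) and the plain box at (262,172). In the top view the rcd is at about (302,208) with its cover at (300,184), and the plain box is at (238,213). The jar is at (332,161), the bun at (278,169) and the muffin at (182,219). I'll enlarge the rcd in both views.

Run:
```python
from h import *
import pickle
a=pickle.load(open('scene.pkl','rb'));b=pickle.load(open('top.pkl','rb'))
A=cv2.resize(a['image'][145:250,262:342],None,fx=5,fy=5,interpolation=2)
B=cv2.resize(b['image'][155:260,262:342],None,fx=5,fy=5,interpolation=2)
cv2.imwrite('pics/c0.png',np.hstack([A,B]))
```

```text
(no output)
```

View pics/c0.png

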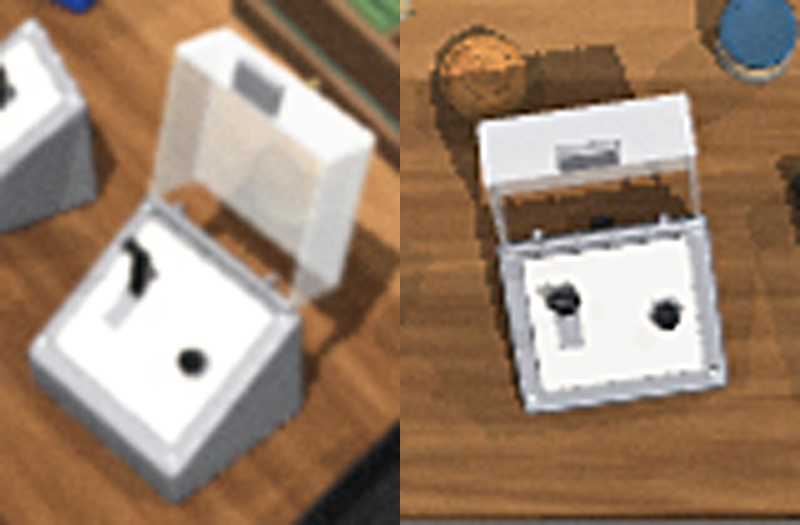

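The crop shows these points in full-image pixels. The button is at scene (300.4,217.2) and top (315.4,217.8), the lever bar at scene (288,194.6) and top (294.6,214.6), and the tab at scene (313.6,162.4) and top (299.6,186.2).

Run:
```python
from h import *
import pickle
a=pickle.load(open('scene.pkl','rb'));b=pickle.load(open('top.pkl','rb'))
P={}
for n,p,q in(('btn',(300.4,217.2),(315.4,217.8)),('lev',(288.3,195),(294.6,214.6)),('tab',(313.6,162.4),(299.6,186.2))):
    P[n]=tri(a,p,b,q); print(n,*P[n])
# corners on top view
L=np.array([onz(b,262+x/5,155+y/5,z) for x,y,z in((130,408,.04),(325,383,.04),(105,245,.109),(305,218,.109))]);print(L)
S=np.array([onz(a,262+x/5,145+y/5,z) for x,y,z in((33,350,.04),(180,465,.04),(155,200,.109),(298,318,.109))]);print(S)
# fit yaw,origin from points (box frame)
box=np.array([[-60,75],[-60,-75],[60,75],[60,-75]])/1e3
for C in(L,S,(L+S)/2):
    m=np.r_[C[:,:2]]; bb=box
    mc,bc=m.mean(0),bb.mean(0); H=(bb-bc).T@(m-mc); th=np.arctan2(H[0,1]-H[1,0],H[0,0]+H[1,1])
    R=np.array([[np.cos(th),-np.sin(th)],[np.sin(th),np.cos(th)]]);o=mc-R@bc
    print('yaw',th,'o',o,[ (n,(R.T@(P[n][0][:2]-o)).round(4),P[n][0][2].round(4)) for n in P], (bb@R.T+o-m).round(4).tolist())
# side objects
for n,u,v,z in(('jar',332,161,.07),('bun',278,169,.04),('muf',182,219,.05),('plain',238,213,.1)): print(n,onz(b,u,v,z))
```

```text
btn [0.46031363 0.06682231 0.07899214] 0.0005698002565193732
lev [0.46699915 0.13991814 0.11758065] 0.005388653466027836
tab [0.55229436 0.11722707 0.23543028] 0.0001008654905578541
[[0.39574222 0.16614046 0.04      ]
 [0.41302414 0.02499947 0.04      ]
 [0.50742568 0.17960892 0.109     ]
 [0.52555268 0.03975117 0.109     ]]
[[0.39483317 0.16481939 0.04      ]
 [0.42125415 0.02687289 0.04      ]
 [0.50556787 0.17539905 0.109     ]
 [0.52273232 0.03530455 0.109     ]]
yaw 0.125293811907808 o [0.46043618 0.102625  ] [('btn', array([-0.0046, -0.0355]), np.float64(0.079)), ('lev', array([0.0112, 0.0362]), np.float64(0.1176)), ('tab', array([0.093, 0.003]), np.float64(0.2354))] [[-0.0042, 0.0034], [-0.0027, -0.0043], [0.0032, 0.0049], [0.0038, -0.004]]
yaw 0.1305462966236138 o [0.46109687 0.10059897] [('btn', array([-0.0052, -0.0334]), np.float64(0.079)), ('lev', array([0.011 , 0.0382]), np.float64(0.1176)), ('tab', array([0.0926, 0.0046]), np.float64(0.2354))] [[-0.003, 0.0023], [-0.0099, -0.0084], [0.0053, 0.0074], [0.0076, -0.0013]]
yaw 0.12788462913714935 o [0.46076653 0.10161199] [('btn', array([-0.0049, -0.0344]), np.float64(0.079)), ('lev', array([0.0111, 0.0372]), np.float64(0.1176)), ('tab', array([0.0928, 0.0038]), np.float64(0.2354))] [[-0.0036, 0.0029], [-0.0063, -0.0064], [0.0042, 0.0061], [0.0057, -0.0027]]
jar [0.6663707  0.00543926 0.07      ]
bun [0.6437209 0.2030292 0.04     ]
muf [0.46097396 0.54921873 0.05      ]
plain [0.47753668 0.33817832 0.1       ]
```

```bash
cat > fr.py <<'E'
import numpy as np
from h import *
def W(p,pose):
    x,y,t=pose; c,s=np.cos(t),np.sin(t); return np.array([x+c*p[0]-s*p[1],y+s*p[0]+c*p[1],p[2]])
E
python3 - <<'E'
from fr import *
import pickle
from scipy.optimize import least_squares
a=pickle.load(open('scene.pkl','rb'));b=pickle.load(open('top.pkl','rb'))
C=lambda x,y,ox,oy:(262+x/5,oy+y/5)
box=[(-.009,-.037,.084),(.0105,.033,.115),(.092,0,.240),(-.06,.075,.04),(-.06,-.075,.04),(.06,.075,.109),(.06,-.075,.109)]
pa=[(300.4,217.2),(288.3,195),(313.6,162.4)]+[C(*p,0,145) for p in((33,350),(180,465),(155,200),(298,318))]
pb=[(315.4,217.8),(294.6,214.6),(299.6,186.2)]+[C(*p,0,155) for p in((130,408),(325,383),(105,245),(305,218))]
def f(p): return np.concatenate([np.subtract(proj(d,W(q,p)),u) for d,P in((a,pa),(b,pb)) for q,u in zip(box,P)])
r=least_squares(f,[.46,.104,.126],loss='soft_l1'); print(r.x,f(r.x).reshape(-1,2).round(1).tolist())
for n,q in(('btn',(-.011,-.037,.089)),('drop',(-.034,.033,.089)),('tab',(.092,0,.24))): print(n,W(q,r.x))
E
```

```text
[0.46143987 0.10312457 0.13932565] [[-0.4, -0.3], [1.4, 0.8], [0.3, -0.8], [-1.5, -0.3], [-1.2, 2.6], [-0.5, -2.5], [1.8, -1.6], [0.4, 0.7], [0.5, 0.7], [0.4, -0.3], [-0.8, 1.2], [1.2, 0.2], [-1.7, -0.8], [0.7, -1.6]]
btn [0.45568485 0.06495547 0.089     ]
drop [0.42318645 0.13108303 0.089     ]
tab [0.55254838 0.1159011  0.24      ]
```

Emit:
drive_tool --rows '[[[0,0,0],-0.126],[[0,0,0],-0.126],[[0,0,0],-0.126],[[0,0,0],-0.126],[[-0.013,-0.042,0],0],[[-0.013,-0.042,0],0],[[-0.013,-0.042,0],0],[[-0.013,-0.042,0],0],[[-0.013,-0.042,0],0],[[-0.013,-0.042,0],0]]' --jaw 1

```text
t: 1.1
tool_pos: [0.3364, 0.3424, 0.3034]
tool_rot: [0.215, -3.134, 0.001]
contact_force: [0.9, -0.9, -0.2]
opening: 0.0002
grip_force: 0.0
```

Emit:
drive_tool --rows '[[[-0.013,-0.042,0],0],[[-0.013,-0.042,0],0],[[-0.013,-0.042,0],0],[[-0.013,-0.042,0],0],[[-0.013,-0.042,0],0],[[-0.013,-0.042,0],0],[[0,0,0],0],[[0,0,0],0]]'

```text
t: 1.9
tool_pos: [0.4477, 0.1044, 0.3034]
tool_rot: [0.21, -3.133, -0.001]
contact_force: [-0.9, -0.2, 0.9]
opening: 0.0002
grip_force: 0.0
```

Emit:
drive_tool --rows '[[[-0.003,-0.04,0],0],[[0,0,0.03],0],[[0,0,0.03],0],[[0,0,0.03],0],[[0,0,0.03],0],[[0,0,0],0],[[0,0,0],0]]'

```text
t: 2.6
tool_pos: [0.4557, 0.0669, 0.1839]
tool_rot: [0.217, -3.133, -0.0]
contact_force: [0.1, -1.1, 1.4]
opening: 0.0001
grip_force: 0.0
```

Run:
```python
from fr import *
a=cam('scene');b=cam('top');o=ctrl.get_obs();print(o['tool_pos'],o['contact_force'])
p=o['tool_pos']+[0,0,-.0726];print([proj(d,p) for d in(a,b)],[proj(d,[*p[:2],.089]) for d in(a,b)])
A=cv2.resize(a['image'][145:250,262:342],None,fx=5,fy=5,interpolation=2)
B=cv2.resize(b['image'][155:260,262:342],None,fx=5,fy=5,interpolation=2)
cv2.imwrite('pics/c1.png',np.hstack([A,B]))
```

```text
[0.45707625 0.06649633 0.18602815] [ 0.86905127  0.3833913  -0.09326916]
[(np.float64(299.2683339353044), np.float64(211.0519937690849)), (np.float64(315.4702105811895), np.float64(218.12119145871762))] [(np.float64(299.59206980041085), np.float64(215.79952046390196)), (np.float64(315.4641735615222), np.float64(218.59391686969954))]
```

View pics/c1.png

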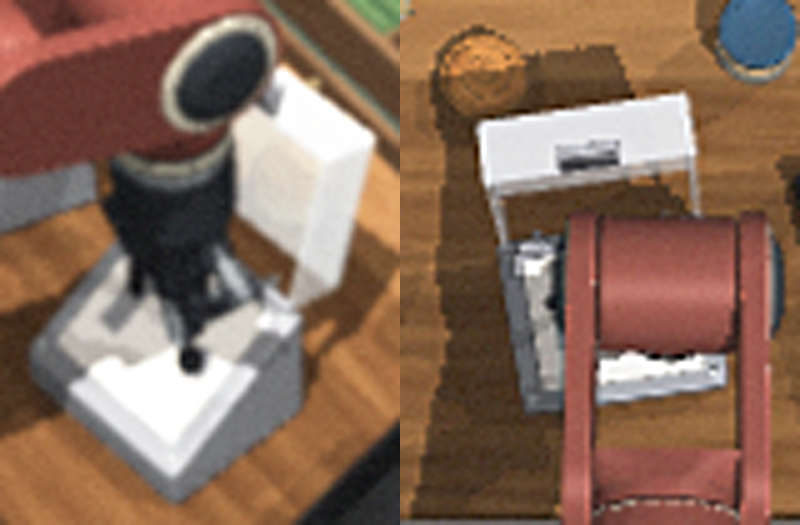

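The closed fingertip hangs right over the button: it is at about (192,330) in the crop and the button at (192,358). Next I press.

Emit:
drive_tool --rows '[[[0,0,0.012],0],[[0,0,0.01],0],[[0,0,0.002],0],[[0,0,0.002],0],[[0,0,0.002],0],[[0,0,0.001],0],[[0,0,0.001],0],[[0,0,0],0]]'

```text
t: 3.5
tool_pos: [0.4573, 0.0658, 0.1585]
tool_rot: [-0.214, 3.134, -0.0]
contact_force: [-12.0, -0.2, 26.3]
opening: -0.0002
grip_force: 14.6
```

Run:
```python
from fr import *
a=cam('scene');o=ctrl.get_obs();print(o['tool_pos'],o['contact_force'])
cv2.imwrite('pics/c2.png',cv2.resize(a['image'][145:250,252:332],None,fx=5,fy=5,interpolation=2))
```

```text
[0.45727561 0.06583539 0.15849144] [-12.74296743  -0.53150735  26.57404274]
```

View pics/c2.png

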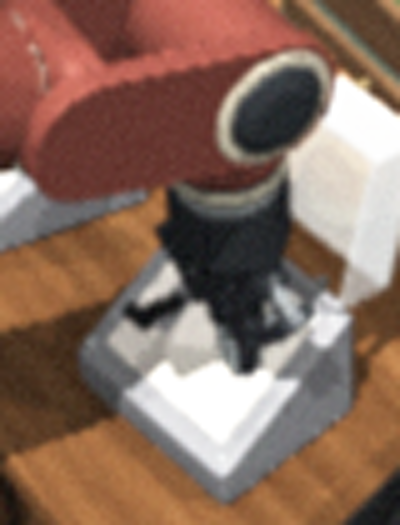

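The lever is now dropped: its bar lies forward at about (135,312) in the crop, full-image (279,207). I'll retreat, open to about 60 mm and go above the bar.

Emit:
drive_tool --rows '[[[0,0,-0.025],0],[[0,0,-0.025],0],[[0.008,0.023,0],0],[[0.008,0.023,0],0],[[0.009,0.023,0],0],[[0,0,0],0],[[0,0,0],0],[[0,0,0],0]]' --jaw 0.3

```text
t: 4.35
tool_pos: [0.4222, 0.1302, 0.2037]
tool_rot: [0.213, -3.134, 0.001]
contact_force: [0.7, -0.6, 0.1]
opening: 0.0599
grip_force: 0.0
```

Run:
```python
from fr import *
a=cam('scene');o=ctrl.get_obs();print(o['tool_pos'],o['contact_force'],o['opening'])
pose=[.4614,.104,.135];w=W((-.034,.033,.089),pose);q=proj(a,w);print(w,q,[(q[0]-247)*6,(q[1]-165)*6])
cv2.imwrite('pics/c3.png',cv2.resize(a['image'][165:245,247:337],None,fx=6,fy=6,interpolation=2))
```

```text
[0.42226439 0.13014067 0.20372584] [ 0.30639818 -0.70657382 -0.25446693] 0.05985075985988059
[0.42326787 0.13212367 0.089     ] (np.float64(279.83878983925484), np.float64(207.96847796072242)) [np.float64(197.03273903552906), np.float64(257.81086776433455)]
```

View pics/c3.png

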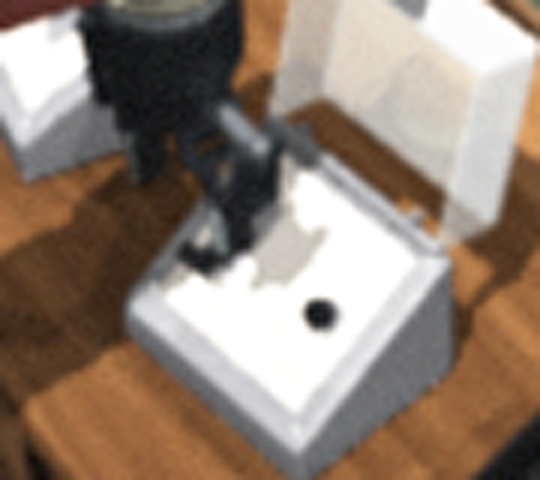

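The dropped bar is at crop (200,258), against a prediction of (197,258), so the position is good. The fingers straddle it, so I descend and pinch.

Emit:
drive_tool --rows '[[[0,0.001,0.02],0],[[0,0.001,0.02],0],[[0,0,0.017],0],[[0,0,0],0]]'

```text
t: 4.8
tool_pos: [0.4203, 0.1319, 0.1442]
tool_rot: [0.211, -3.129, 0.001]
contact_force: [-0.6, 0.7, -0.1]
opening: 0.0595
grip_force: 0.0
```

Emit:
drive_tool --rows '[[[0,0,0],0],[[0,0,0],0],[[0,0,0],0],[[0,0,0],0],[[0,0,0],0],[[0,0,0],0]]' --jaw 1 --grip_force 20

```text
t: 5.4
tool_pos: [0.4225, 0.1332, 0.1483]
tool_rot: [-0.214, 3.132, 0.001]
contact_force: [-1.2, 2.8, 6.4]
opening: 0.0241
grip_force: 19.7
```

Emit:
drive_tool --rows '[[[-0.003,0,-0.007],0],[[-0.0045,0,-0.0063],0],[[-0.0055,0,-0.0054],0],[[-0.0063,0,-0.0044],0],[[-0.007,0,-0.0032],0],[[-0.0075,0,-0.002],0],[[-0.004,0,-0.0005],0],[[0,0,0],0],[[0,0,0],0]]'

```text
t: 6.3
tool_pos: [0.4599, 0.1382, 0.1762]
tool_rot: [-0.214, 3.133, 0.001]
contact_force: [-2.5, 5.5, 2.6]
opening: 0.0239
grip_force: 20.3
```

Emit:
drive_tool --rows '[[[0,0,0],0],[[0,0,0],0],[[0,0,0],0],[[0,0,0],0],[[0,0,0],0],[[0,0,0],0]]' --jaw 0.35

```text
t: 6.9
tool_pos: [0.4592, 0.1378, 0.1757]
tool_rot: [-0.214, 3.134, -0.0]
contact_force: [-1.6, -0.3, -1.0]
opening: 0.0555
grip_force: 0.0
```

Emit:
drive_tool --rows '[[[0,0,-0.02],0],[[0,0,-0.04],0],[[0,0,-0.04],0],[[0,0,-0.04],0],[[0.03,0,-0.04],0],[[0.03,0,-0.03],0],[[0,0,0],0]]'

```text
t: 7.6
tool_pos: [0.3991, 0.1298, 0.3923]
tool_rot: [-0.214, 3.123, 0.001]
contact_force: [0.7, 0.3, -0.5]
opening: 0.0556
grip_force: 0.0
```

Run:
```python
from fr import *
a=cam('scene');b=cam('top');o=ctrl.get_obs();print(o['tool_pos'],o['contact_force'],o['opening'])
A=cv2.resize(a['image'][145:250,262:342],None,fx=5,fy=5,interpolation=2)
B=cv2.resize(b['image'][155:260,262:342],None,fx=5,fy=5,interpolation=2)
cv2.imwrite('pics/c4.png',np.hstack([A,B]))
```

```text
[0.39964669 0.12973386 0.38674775] [ 0.38635387 -0.36329479 -0.04513453] 0.0557390138296396
```

View pics/c4.png

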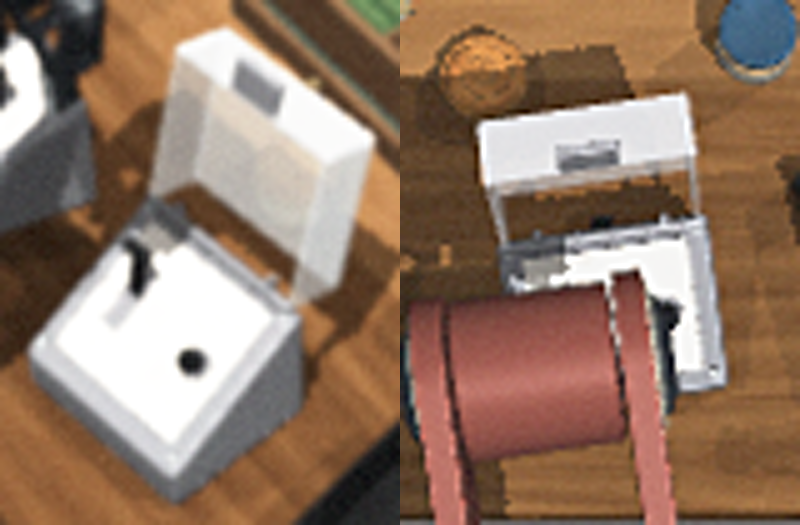

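The lever is up as at the start. The cover is still open, with its tab at scene crop (258,87). Next I go behind the tab with the fingers closed.

Emit:
drive_tool --rows '[[[-0.035,-0.007,0],0],[[-0.035,-0.007,0],0],[[-0.035,-0.007,0],0],[[-0.035,-0.007,0],0],[[-0.037,-0.006,0],0],[[0,0,0],0],[[0,0,0.03],0],[[0,0,0.03],0],[[0,0,0.015],0],[[0,0,0],0]]' --jaw 1

```text
t: 8.7
tool_pos: [0.5779, 0.12, 0.306]
tool_rot: [0.213, -3.126, 0.0]
contact_force: [-0.2, -0.4, -1.2]
opening: 0.0005
grip_force: 0.0
```

Run:
```python
from fr import *
a=cam('scene');o=ctrl.get_obs();print(o['tool_pos'],o['contact_force'],o['opening'])
cv2.imwrite('pics/c5.png',cv2.resize(a['image'][120:220,262:362],None,fx=5,fy=5,interpolation=2))
```

```text
[0.57884106 0.1200804  0.30870424] [-0.5597551   1.07616879  0.2364363 ] -1.605352310346265e-05
```

View pics/c5.png

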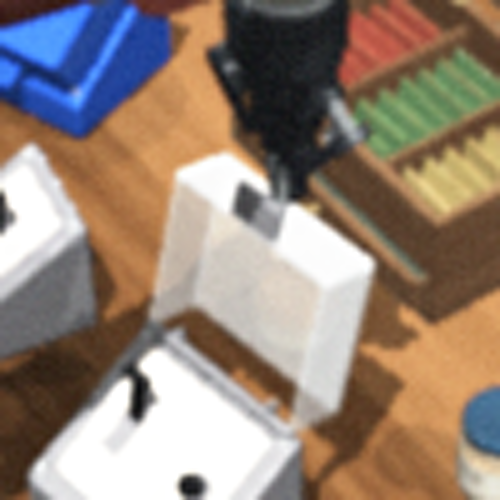

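The fingertip at crop (280,195) stands just behind the tab at (258,210), so I pull forward.

Emit:
drive_tool --rows '[[[0.01,0,-0.001],0],[[0.01,0,-0.001],0],[[0.01,0,-0.001],0],[[0.012,0,-0.001],0],[[0.012,0,0],0],[[0.012,0,0],0],[[0.012,0,0],0],[[0.012,0,0],0],[[0.01,0,0],0],[[0,0,0],0]]'

```text
t: 9.75
tool_pos: [0.4794, 0.1064, 0.3147]
tool_rot: [-0.214, 3.134, -0.0]
contact_force: [-0.8, -0.5, 0.7]
opening: -0.0004
grip_force: 0.0
```

Emit:
drive_tool --rows '[[[0,0,-0.03],0],[[0,0,-0.04],0],[[0,0,-0.04],0],[[0,0,0],0],[[0,0,0],0],[[0,0,0],0],[[0,0,0],0],[[0,0,0],0],[[0,0,0],0],[[0,0,0],0]]'

```text
t: 10.75
tool_pos: [0.4805, 0.1065, 0.4242]
tool_rot: [0.214, -3.134, -0.0]
contact_force: [0.2, 0.1, -0.7]
opening: 0.0003
grip_force: 0.0
```

Emit:
drive_tool --rows '[[[0,0,0],0],[[0,0,0],0],[[0,0,0],0],[[0,0,0],0],[[0,0,0],0],[[0,0,0],0],[[0,0,0],0],[[0,0,0],0],[[0,0,0],0],[[0,0,0],0]]'

```text
t: 11.75
tool_pos: [0.4806, 0.1065, 0.4247]
tool_rot: [0.214, -3.134, 0.0]
contact_force: [-0.0, -0.2, -0.1]
opening: 0.0002
grip_force: 0.0
```

Run:
```python
from fr import *
a=cam('scene');o=ctrl.get_obs();print(o['tool_pos'],o['contact_force'],o['t'])
cv2.imwrite('pics/c6.png',cv2.resize(a['image'][130:250,242:362],None,fx=5,fy=5,interpolation=2))
```

```text
[0.48060668 0.10652208 0.42471549] [ 0.98856249 -0.27339251  0.19305336] 11.8
```

View pics/c6.png

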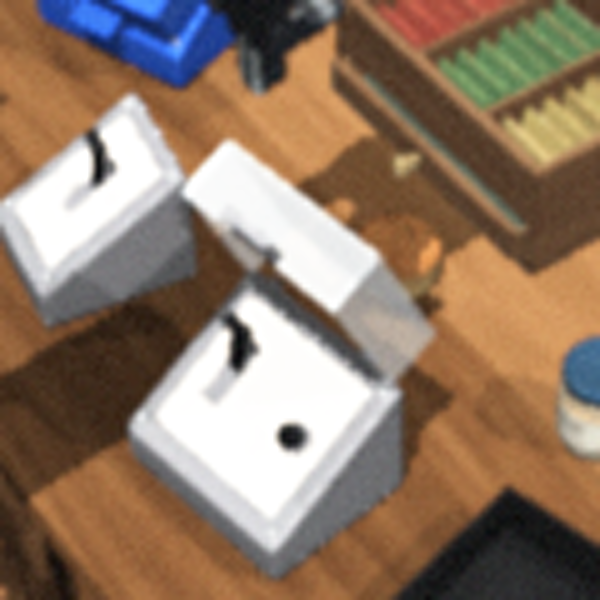

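The cover has passed upright and is tilting forward, with its tab at crop (255,240). I'll wait and check numerically whether it has stopped moving.

Emit:
drive_tool --rows '[[[0,0,0],0],[[0,0,0],0],[[0,0,0],0],[[0,0,0],0],[[0,0,0],0],[[0,0,0],0],[[0,0,0],0],[[0,0,0],0],[[0,0,0],0],[[0,0,0],0]]'

```text
t: 12.8
tool_pos: [0.4806, 0.1065, 0.4247]
tool_rot: [-0.214, 3.134, 0.0]
contact_force: [-0.3, 0.9, 0.1]
opening: -0.0002
grip_force: 0.0
```

Emit:
drive_tool --rows '[[[0,0,0],0],[[0,0,0],0],[[0,0,0],0],[[0,0,0],0],[[0,0,0],0],[[0,0,0],0],[[0,0,0],0],[[0,0,0],0],[[0,0,0],0],[[0,0,0],0]]'

```text
t: 13.8
tool_pos: [0.4806, 0.1065, 0.4247]
tool_rot: [0.214, -3.134, -0.0]
contact_force: [-0.6, -0.1, 0.2]
opening: -0.0
grip_force: 0.0
```

Run:
```python
from fr import *
a=cam('scene')['image']
cv2.imwrite('pics/w1.png',a)
```

Emit:
drive_tool --rows '[[[0,0,0],0],[[0,0,0],0],[[0,0,0],0],[[0,0,0],0],[[0,0,0],0],[[0,0,0],0],[[0,0,0],0],[[0,0,0],0],[[0,0,0],0],[[0,0,0],0]]'

```text
t: 14.85
tool_pos: [0.4806, 0.1065, 0.4247]
tool_rot: [0.214, -3.134, -0.0]
contact_force: [0.2, 0.4, 0.0]
opening: -0.0001
grip_force: 0.0
```

Run:
```python
from fr import *
d=cam('scene');w=cv2.imread('pics/w1.png');c6=cv2.resize(cv2.imread('pics/c6.png'),(120,120),interpolation=cv2.INTER_AREA)
s=np.s_[150:250,260:335]
e=lambda x,y:(cv2.absdiff(x,y).max(2)>50).sum()
print('last s',e(w[s],d['image'][s]),'since c6',e(c6,d['image'][130:250,242:362]))
cv2.imwrite('pics/c7.png',cv2.resize(d['image'][130:250,242:362],None,fx=5,fy=5,interpolation=2))
```

```text
last s 0 since c6 0
```

Run:
```python
from fr import *
d=cam('scene');print(ctrl.get_obs()['tool_pos'])
pose=[.4614,.104,.135]
for a in np.arange(.6,2.4,.1):
    b=a-.524+.035
    for L in(.135,): print(round(a,2),np.round(proj(d,W((.053-L*np.cos(b),0,.111+L*np.sin(b)),pose)),1),np.round([.053-L*np.cos(b),.111+L*np.sin(b)],3))
b=cam('top');cv2.imwrite('pics/c7.png',np.hstack([cv2.resize(d['image'][130:250,242:322],None,fx=5,fy=5,interpolation=2),cv2.resize(b['image'][135:255,262:342],None,fx=5,fy=5,interpolation=2)]))
```

```text
[0.48061299 0.10650739 0.42470099]
0.6 [274.4 214.4] [-0.081  0.126]
0.7 [274.6 211.4] [-0.079  0.139]
0.8 [275.1 208.1] [-0.076  0.152]
0.9 [275.9 204.7] [-0.071  0.165]
1.0 [277.1 201.1] [-0.065  0.177]
1.1 [278.6 197.5] [-0.058  0.188]
1.2 [280.4 193.8] [-0.049  0.199]
1.3 [282.4 190.1] [-0.04   0.209]
1.4 [284.8 186.4] [-0.03   0.218]
1.5 [287.4 182.9] [-0.019  0.225]
1.6 [290.1 179.4] [-0.007  0.232]
1.7 [293.1 176.1] [0.005 0.237]
1.8 [296.2 173.1] [0.018 0.241]
1.9 [299.3 170.3] [0.032 0.244]
2.0 [302.6 167.7] [0.045 0.246]
2.1 [305.8 165.5] [0.058 0.246]
2.2 [309.  163.6] [0.072 0.245]
2.3 [312.2 162.1] [0.085 0.242]
```

View pics/c7.png

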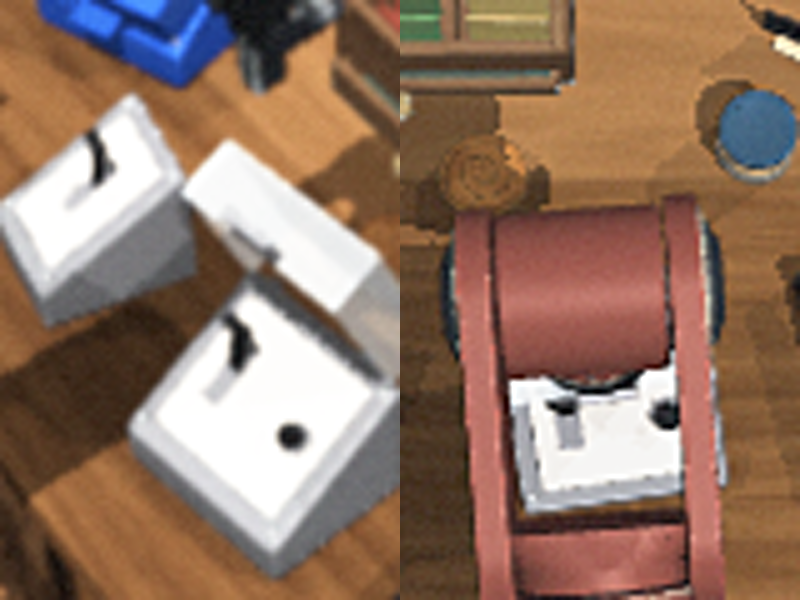

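Picture 7 shows the cover standing still half-way, with its tab at full-image (293,178), which is about 1.65 rad. It seems to be stuck. I'll go behind its upper rear corner and keep pushing it forward and down.

Emit:
drive_tool --rows '[[[-0.028,0,0],0],[[-0.028,0,0],0],[[0,0,0],0],[[0,0,0.03],0],[[0,0,0.03],0],[[0,0,0.03],0],[[0,0,0.02],0],[[0,0,0.01],0],[[0,0,0.005],0],[[0,0,0],0]]'

```text
t: 16.0
tool_pos: [0.536, 0.1141, 0.3]
tool_rot: [-0.214, 3.134, -0.0]
contact_force: [0.7, -0.5, 0.2]
opening: -0.0002
grip_force: 0.0
```

Emit:
drive_tool --rows '[[[0.008,0,0],0],[[0.008,0,0],0],[[0.008,0,0],0],[[0.008,0,0.001],0],[[0.008,0,0.002],0],[[0.008,0,0.003],0],[[0.008,0,0.003],0],[[0.008,0,0.004],0],[[0.008,0,0.004],0],[[0,0,0],0]]'

```text
t: 17.0
tool_pos: [0.4636, 0.1043, 0.2816]
tool_rot: [0.214, -3.133, 0.0]
contact_force: [-0.2, 0.7, -0.5]
opening: -0.0002
grip_force: 0.0
```

Run:
```python
from fr import *
d=cam('scene');o=ctrl.get_obs();print(o['tool_pos'],o['contact_force'])
w=cv2.imread('pics/w1.png')
m=cv2.inRange(d['image'],(0,0,0),(60,60,60))[150:250,260:335]
n,l,s,c=cv2.connectedComponentsWithStats(m)
print([(s[i,4],(c[i]+[260,150]).round(1)) for i in range(1,n) if s[i,4]>8])
```

```text
[0.46420212 0.10430035 0.28219506] [ 0.45474356  0.97489768 -0.30436644]
[(np.int32(548), array([290. , 162.1])), (np.int32(10), array([261.3, 162.3])), (np.int32(11), array([265.3, 209.1])), (np.int32(18), array([300.2, 217.3])), (np.int32(100), array([329.7, 244.8]))]
```

Emit:
drive_tool --rows '[[[0,0,-0.04],0],[[0,0,-0.04],0],[[0,0,-0.04],0],[[0,0,-0.03],0],[[0,0,0],0],[[0,0,0],0],[[0,0,0],0],[[0,0,0],0],[[0,0,0],0],[[0,0,0],0]]'

```text
t: 18.05
tool_pos: [0.4646, 0.1043, 0.4318]
tool_rot: [0.214, -3.133, -0.0]
contact_force: [0.3, -0.3, 0.1]
opening: -0.0001
grip_force: 0.0
```

Run:
```python
from fr import *
d=cam('scene');w=cv2.imread('pics/w1.png');i0=cv2.imread('pics/scene0.png');im=d['image']
cv2.imwrite('pics/w2.png',im)
e=lambda x,y:(cv2.absdiff(x,y).max(2)>50)
for n,y in(('w1',w),('start',i0)):
    k=e(im,y)[150:250,260:340]; v,u=np.nonzero(k); print(n,k.sum(),(u.min()+260,u.max()+260,v.min()+150,v.max()+150) if k.any() else '')
g=cv2.cvtColor(im,cv2.COLOR_BGR2GRAY); g1=cv2.cvtColor(w,cv2.COLOR_BGR2GRAY)
for r in range(150,246,4): print(r,' '.join('%3d'%x for x in g[r,262:340:3]))
```

```text
w1 1864 (np.int64(263), np.int64(337), np.int64(158), np.int64(236))
start 2654 (np.int64(260), np.int64(339), np.int64(150), np.int64(236))
150 109 147 233 108  96 114 115 121 110 133 155 150 152 153 150 157 148  67  98 118  68  68  63  69 132 121
154 191 250 237 205 111  96 110 120 137 132 142 157 149 148 152 151 153 162  79  66 116  80  65  65  61  95
158 149 255 255 217 185 119 107 116 121 134 133 140 158 154 153 149 152 111  96  82  65 101 105  61  68  58
162  54 240 255 255 205 167 129 122 113 118 133 134 132 152 159 109  79  81  81  80 185 119  81 134  75  67
166 139 255 255 255 205 160 114 133 118 109 126 122 133 122  78  82  80  80  85  80  88  88  72  71 127 104
170 255 255 224 214 137  85  56 112 134 125 114  86  64  74  68  81  82  86  87  82  85  79  87  88  67 104
174 248 208 185 119 111  84  69  77 115  91  67  64  62  83 123 125  64  79  93  90  97 105  85  81  85  68
178 206 130 115 116 118  91  73  60  61  63  65 113 124  80  60  62  49  75 105 102 104 118 127  75 100 165
182 117 115 116 118 107  88  81 139 253 189  66  59 120 129  55  47  48  67  77  90 120 174 145
[... 932 characters left out ...]
 245 187 174 151 205 105 107  72  76 117 131 122 106
222 111 111  88  94 115 201 253 250 252 252 252 252 253 190 173 156 203 108 107 106  77 109 112 119 132 126
226 103 107 104  89 154 183 183 245 249 252 252 254 183 170 157 190 106 104 109 109  89 115 110 109 123 127
230  98  98 103  90  87  85 184 134 175 254 252 182 171 157 194 107 105 111  98 102 106 113 114 116 107 123
234 101  98  98  93  86  81  87  63 104 143 125 163 161 184 109 109 106  92 107 117 108 103 108  98 100  45
238 116 111  96  95  99  87  91  85  95  93 115 196 177 108 100  85 110  96  97 103 115  92  98  76  27  24
242 108 119 106 102 104 115 105 101  84  95  94 108 102  89 112  92  96 103 106  92  85 106  54  21  23  39
```

Run:
```python
from fr import *
d=cam('scene');im=d['image'];pose=[.4614,.104,.135]
e=(cv2.absdiff(im,cv2.imread('pics/w2.png')).max(2)>40)[175:245,258:325].sum();print('moved px',e)
g=cv2.cvtColor(im,cv2.COLOR_BGR2GRAY);m=(g>235).astype('uint8');m[:178]=0;m[:, :262]=0;m[:,325:]=0
c=max(cv2.findContours(m,0,2)[0],key=cv2.contourArea)[:,0];print('left',c[c[:,0].argmin()],'bottom',c[c[:,1].argmax()],'top',c[c[:,1].argmin()],'right',c[c[:,0].argmax()])
for a in(0,.03,.06,.1,.2,.3,.5):
    b=a-.524;h=.044
    f=lambda L,y:np.round(proj(d,W((.053-L*np.cos(b)+h*np.sin(b),y,.111+L*np.sin(b)+h*np.cos(b)),pose)),1)
    print(a,'fl',f(.122,.069),'fr',f(.122,-.069),'rl',f(0,.069),'rr',f(0,-.069))
```

```text
moved px 0
left [264 208] bottom [290 232] top [285 181] right [314 203]
0 fl [263.3 208.7] fr [291.1 233.1] rl [286.4 179.6] rr [315.2 202.7]
0.03 fl [263.1 208.1] fr [290.9 232.5] rl [286.7 179.3] rr [315.5 202.4]
0.06 fl [262.8 207.4] fr [290.7 231.8] rl [286.9 179. ] rr [315.7 202.1]
0.1 fl [262.5 206.5] fr [290.5 230.9] rl [287.3 178.6] rr [316.1 201.7]
0.2 fl [262. 204.] fr [290.1 228.5] rl [288.2 177.6] rr [317.  200.7]
0.3 fl [261.9 201.3] fr [290.1 225.8] rl [289.1 176.7] rr [318.  199.7]
0.5 fl [262.4 195.2] fr [291.1 219.8] rl [291.1 175.2] rr [320. 198.]
```

The cover's roof corners match the shut angle to about 1 px and nothing moves. One light push down on the roof will make sure of it.

Emit:
drive_tool --rows '[[[0.024,0,0],0],[[0.024,0,0.02],0],[[0,0,0.045],0],[[0,0,0.045],0],[[0,0,0.045],0],[[0,0,0.045],0],[[0,0,0.025],0],[[0,0,0.01],0],[[0,0,0],0],[[0,0,0],0]]'

```text
t: 19.15
tool_pos: [0.4182, 0.0979, 0.1995]
tool_rot: [-0.214, 3.132, -0.0]
contact_force: [0.9, 0.2, -0.3]
opening: -0.0001
grip_force: 0.0
```

Emit:
drive_tool --rows '[[[0,0,0.003],0],[[0,0,0.003],0],[[0,0,0.003],0],[[0,0,0.002],0],[[0,0,0],0]]'

```text
t: 19.65
tool_pos: [0.417, 0.0978, 0.1864]
tool_rot: [0.214, -3.134, 0.0]
contact_force: [0.1, 0.4, 0.5]
opening: -0.0001
grip_force: 0.0
```

Emit:
drive_tool --rows '[[[0,0,0.002],0],[[0,0,0.002],0],[[0,0,0],0],[[0,0,0],0]]'

```text
t: 20.05
tool_pos: [0.4172, 0.0978, 0.1827]
tool_rot: [0.214, -3.134, 0.0]
contact_force: [-0.3, -0.5, 1.5]
opening: -0.0001
grip_force: 0.0
```

Emit:
drive_tool --rows '[[[0,0,0.001],0],[[0,0,0.001],0],[[0,0,0.001],0],[[0,0,0],0]]'

```text
t: 20.45
tool_pos: [0.4175, 0.0979, 0.1821]
tool_rot: [0.214, -3.134, 0.0]
contact_force: [-7.4, -1.4, 14.2]
opening: 0.0001
grip_force: 7.7
```

Emit:
drive_tool --rows '[[[0,0,-0.03],0],[[0,0,-0.045],0],[[0,0,-0.045],0],[[0,0,-0.045],0],[[0,0,-0.045],0],[[0,0,0],0],[[0,0,0],0],[[0,0,0],0],[[0,0,0],0],[[0,0,0],0]]'

```text
t: 21.45
tool_pos: [0.4168, 0.0978, 0.3879]
tool_rot: [0.214, -3.131, -0.0]
contact_force: [-0.6, -0.4, 0.6]
opening: -0.0002
grip_force: 0.0
```

Run:
```python
from fr import *
d=cam('scene');im=d['image']
print('diff',(cv2.absdiff(im,cv2.imread('pics/w2.png')).max(2)>40)[178:245,262:325].sum(), (cv2.absdiff(im,cv2.imread('pics/scene0.png')).max(2)>60)[150:185,240:258].sum())
g=cv2.cvtColor(im,cv2.COLOR_BGR2GRAY)
for r in range(186,224,2): print(r,' '.join('%3d'%x for x in g[r,276:306]))
print(ctrl.get_obs()['tool_pos'])
```

```text
diff 170 0
186  66  62  56  72 152 238 253 251 247 247 247 247 247 248 248 249 250 242 208 148 114  77  59  61  64  68  69  69  68  67
188  60  60 112 217 254 252 248 247 248 247 247 247 248 249 249 249 249 250 251 246 229 185 126  83  65  63  68  68  74  70
190  87 184 251 254 250 246 246 246 246 247 248 249 250 249 249 251 252 252 250 249 249 248 242 210 145  93  66  62  69  66
192 235 254 251 247 246 246 247 245 246 247 247 246 246 249 252 253 253 253 253 253 252 250 248 249 245 229 189 127  83  65
194 254 250 246 246 246 246 246 246 248 249 246 242 241 242 245 250 253 253 253 253 253 253 252 251 249 249 249 242 211 143
196 247 245 247 247 247 246 248 249 249 249 250 249 244 240 241 242 249 253 253 253 253 253 253 254 253 251 249 249 249 248
198 245 245 246 246 246 248 248 249 250 253 253 250 242 241 241 246 250 253 253 254 253 253 253 253 253 253 253 252 251 251
200 246 244 245 247 248 249 248 250 251 252 252 248 242 240 242 247 249 250 252 253 253 253 253 253 253 253 253 253 253 253
202 246 245 248 248 248 250 251 252 251 251 250 246 242 242 242 247 250 252 253 253 253 253 253 2
[... 601 characters left out ...]
2 252 252 252 252 252 252 252 252 252 251 252
214 251 252 252 252 252 252 252 252 252 251 251 252 252 252 251 252 251 252 252 252 252 250 247 245 245 247 248 251 253 251
216 250 251 252 252 252 252 251 252 252 251 252 251 251 252 252 252 252 252 252 252 250 245 241 241 241 241 243 249 247 221
218 248 248 248 251 252 251 251 252 252 252 252 252 251 252 251 252 252 252 252 252 251 247 243 242 241 244 243 225 185 174
220 235 251 250 248 248 250 251 251 251 251 252 251 252 252 252 252 251 251 252 252 252 252 249 249 250 235 192 167 172 173
222 164 199 241 253 252 249 248 251 251 251 252 252 252 251 252 252 251 252 252 252 251 252 253 250 228 190 174 178 176 164
[0.4169101  0.09780457 0.388235  ]
```

```bash
python3 -c "
from h import *
print(ctrl.finish_job())"
```

```text
the job is handed in; nothing more can be done
None
```

The job is handed in, with no verdict returned: I pressed the test button, the lever dropped and was lifted back up, and the cover, which stuck half-way, was pushed shut; the plain box's lever and the food were not touched.

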